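# Slide the bit rail into its bench dock until it clicks

### The arm

A 7-joint arm with a two-finger parallel gripper is mounted at the origin on the work surface; the furniture and walls round the work are solid. World frame = base frame: x ahead of the robot, y to its left, z up, the work surface at z = 0. Lengths are in m, angles in rad, forces in N, time in s.
With the tool pointing down it reaches from about 0.425 to 0.925 m from the base axis. Payload 6.8 kg.
Tool frame: the origin (TCP) lies on the front face of the gripper's body, between the roots of the fingers; the fingertips stand 73 mm ahead of it and the grasp point (between the pads) lies 54 mm ahead of it (env.nose_length is the distance from the TCP to the fingertips, in m); z points along the fingers, y is the line along which they close (so a half turn about z gives the same grasp; the last joint's range is limited). The gripper opens to 85 mm and grips with 20 to 120 N. Pads are 22 mm wide; open, the fingers measure 114 mm over their backs; the gripper's body (76 mm by 85 mm) begins 54 mm behind the grasp point. The pads swing forward as they close: fully open they stand 13 mm farther back than shut.
Start: joints at [-1.217, 0.477, 0.022, 1.555, -0.011, 1.109, -0.083], TCP at [0.301, 0.604, 0.304] pointing down, gripper open.
Joint ranges: [-2.96, 2.96], [-0.34, 2.1], [-1.41, 1.46], [0.24, 2.44], [-1.37, 4.51], [0.17, 1.92], [-2.96, 2.96]. Speed limits (rad/s): [2.39, 2.39, 3.14, 3.14, 3.14, 3.14, 3.14].

### API

Orientations are given as a unit quaternion [w, x, y, z].
In Python, from cell import env, kin, camera, calibration, job gives the robot as it stands. The module is installed in compiled form; this text tells all that it offers. Calls block until the motion is done:
- env.reach(position, orientation): joint-space move of the TCP to a pose.
- env.movel(position, velocity=0.15, rot=None, stop_force=None): straight line of the TCP; rot=None keeps the orientation; velocity is the mean speed in m/s. With stop_force (N) it stops when the force on the tool has changed by that much, and returns True; else False.
- env.goto_joints(angles): joint-space move.
- env.grip(opening, f_grip=None): finger opening in m; f_grip is the grip in N (None keeps the last); returns when the fingers have stopped.
- env.dwell(seconds).
- kin.inverse_kinematics(position, orientation): joint angles nearest the present ones, or None.
- env.get_state(): the state.
- camera(name): name is "scene" or "side" or "wrist"; returns (picture, depth): 400x640x3 uint8, blue, green, red; 400x640 float32, m along the optical axis (not along the pixel's ray), 0 where there is no reading.
- calibration(name): a dict with "fx", "fy", "cx", "cy" (pixels), "rvec" (rotation vector, rad) and "tvec" (3), from world to camera coordinates, as OpenCV has them. Camera axes: x right, y down, z forward; pixel columns grow to the right and rows downward; lengths in m; the calibration is good to about 2 mm. A picture is of the moment at which its call begins: read the wrist's pose just before it. calibration takes no time and is no camera call; for the wrist camera it gives the pose at the moment of the call.
A pose or a line that the arm cannot do raises env.PlanningError and nothing moves.
- job.job_done(): hands the job in; it is judged then, once.
The state is a dict: "time": time; "qpos": joint angles; "joint_velocities": joint speeds; "joint_torque": joint torques, N m; "tcp_pos": TCP position; "orientation": TCP orientation; "force": force on the tool from outside, world axes, zero at the start; "torque": the same for the moment, N m; "opening": finger opening in m; "gripper_force": force on a finger pad.
Only numpy, scipy, OpenCV 4.12 (cv2) and the standard library are available. Lean on these libraries where they do the work, as an engineer would, in place of code of your own. Each camera call takes 0.05 s, during which the arm holds its last target. There are 200 camera calls.

### The job

Load the bench dock: take the narrow bit rail (the one with a notch in the middle of each side of its foot), lay it on the dock's open bed and slide it along under the lips, up to the end stop, so that the sprung ball clicks into the notch and holds it. Let go of it there, and leave the wide rail, the short brush and the small paint tube beside them where they are.

Things in the scene. Friction and masses are not known exactly. Their poses are not given: they have to be found in the camera images.
- rail_narrow: Rail to load, inverted T: aluminium foot 80 (x) x 36 (y) x 10 mm high, corners tapered (9 mm long, 5.5 in); on it a grey spine 64 x 22 mm up to z = 58, six thin bit shanks to z = 66. Grip across the spine (along y), above the foot. V notch 15 mm wide, 6 deep, mid each long side of the foot. A half turn makes no difference. 0.1 to 0.2 kg. Origin: centre of underside, z up; stands on the bench.
- rail_wide: Similar rail that does not fit, to be left alone: foot 80 x 50 x 10 mm, sides straight without notches, same spine 64 x 22 mm to z = 58 mm, four thick shanks to z = 66 mm. Origin: centre of the underside, x along its length. The two rails start at either of two places.
- dock: Bench dock, fixed; rails slide in along its +x. Plywood base x -97 to 87, y -36 to 36, 8 mm thick; its top is the bed. Origin: centre of the base's underside. Low guides (top z = 18) stand 46 mm apart from x = -97 to -8, narrow to 38 mm apart at x = 15; from there to the end stop the channel is 38 mm wide under two lips. Stop face at x = 75, its top at z = 30 mm. A rail can only slide in.
- dock_bed (a point): Point on the bed at dock x = -45, y = 0, z = 8 mm, dock's axes: a rail with its origin here lies wholly on the bed, open above, its nose 20 mm before the lips.
- dock_lips (a point): Middle of the lips' front edge at dock x = 15, y = 0, z = 20 mm (height of the lips' underside; their tops are at z = 25 mm), dock's axes. The lips cover the foot's sides and leave a slot 27 mm wide for the spine.
- dock_home (a point): Where the narrow rail's origin is when fully home: dock x = 35, y = 0, z = 8 mm, dock's axes. The foot is then against the end stop, its rear 20 mm still out of the lips.
- ball (a joint): Sprung steel ball, 12 mm, in the dock's +y wall at dock x = 35, z = 13.5 mm; dark plunger barrel outside, to y = 47 mm. Value in m: 0 = fully out, 4.5 mm into the channel (empty, or in the notch); 0.002 to 0.0045 while the foot's side presses it back. The foot meets it about 35 mm short of home; it then needs about 5 to 12 N of push, and springs into the notch in the last 3 mm.
- stub_brush: bystander: short flat wooden brush, 97 mm long, 23 x 10 mm, lying between the rail places; long along its y.
- small_tube: bystander: small paint tube, 94 x 32 x 21 mm, lying beyond the dock's stop end; long along its y.

How it is judged:
By the outcome, as a careful person would: the job done as asked, in the order asked, and still so for the second after the job is handed in, with the robot touching nothing.
It also fails if it takes over 40 s, if anything falls off the work surface, if the arm or the gripper's body presses on something with over 40 N, if the wrist force passes 120 N, or if a joint passes its speed limit or range.

## Working session

There is one attempt and no reset: what is moved stays moved. The work goes in short steps, each a Python script; the robot and the scene stay as the last script left them, time stands still between calls to the robot, and variables do not carry over. Pictures are saved under pics/ and viewed, at most 10 in all, crops included, and the job is handed in when it is done.

```bash
mkdir -p pics
cat > h.py <<'E'
import numpy as np, cv2
from cell import env, kin, camera, calibration, job
def cloud(name):
    c=calibration(name); im,d=camera(name)
    R=cv2.Rodrigues(np.array(c["rvec"],float))[0]; t=np.array(c["tvec"],float).ravel()
    v,u=np.mgrid[0:400,0:640]
    P=np.stack([(u-c["cx"])/c["fx"]*d,(v-c["cy"])/c["fy"]*d,d],-1)
    W=(P-t)@R
    W[d<=0]=np.nan
    return im,W
E
python3 - <<'E'
from h import *
for n in("scene","side"):
    im,W=cloud(n); cv2.imwrite(f"pics/{n}.png",im); np.save(n+".npy",W); c=calibration(n)
    R=cv2.Rodrigues(np.array(c["rvec"],float))[0];print(n,-R.T@np.array(c["tvec"]).ravel(),c["fx"])
print(env.get_state())
E
```

```text
scene [ 0.09708217 -0.75956443  0.74276929] 409.5025442963583
side [-0.11279925 -0.13596644  1.02114753] 439.7657161028771
{'time': 0.1, 'qpos': array([-1.217119  ,  0.47770671,  0.0223346 ,  1.55633778, -0.0115182 ,
        1.10931513, -0.08307974]), 'joint_velocities': array([ 3.62181704e-04, -2.37685695e-03,  2.19669957e-03, -1.90437516e-03,
        6.39013411e-04, -3.28725395e-05,  1.73087777e-03]), 'joint_torque': array([ 5.04709227e-03, -5.97754955e+01,  1.61373485e+00, -2.81953830e+01,
        1.27875686e-02,  5.03075935e-03,  4.62387078e-06]), 'tcp_pos': array([0.30054924, 0.60393466, 0.30303613]), 'orientation': array([-1.39127246e-04,  2.28823403e-01,  9.73467605e-01, -8.07723018e-04]), 'force': array([-0.11913685, -0.15443148,  0.22339298]), 'torque': array([0.07239152, 0.00259707, 0.03041997]), 'gripper_force': 0.0, 'opening': 0.08547582961264442}
```

View pics/scene.png

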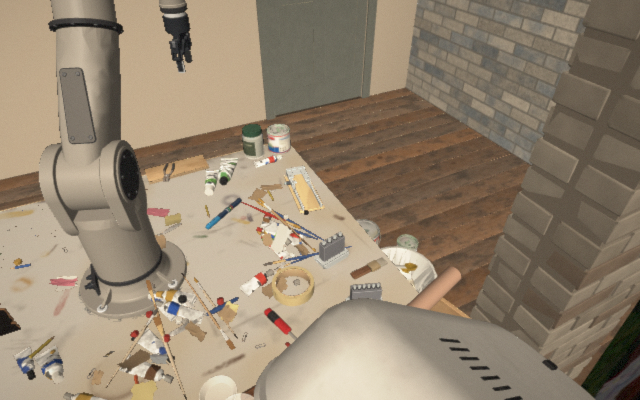

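View pics/side.png

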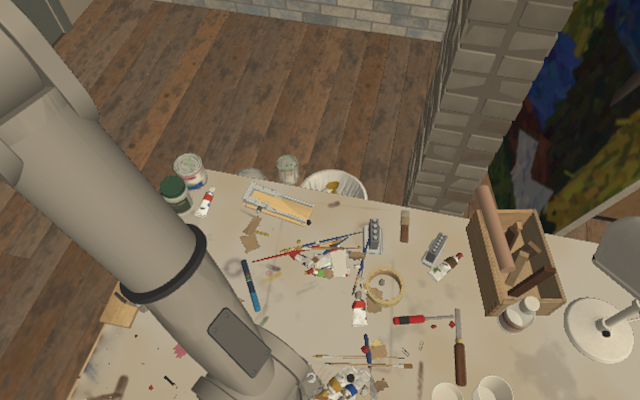

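The scene view shows the dock at about (303,188), with rails at (332,248) and (365,292). In the side view the dock is at (278,203), the rails at (373,237) and (435,250), the brush at (404,225) and the tube at (205,203). Next I'll get positions and enlarge the side view.

Run:
```python
import cv2,numpy as np
im=cv2.imread("pics/side.png"); cv2.imwrite("pics/sc.png",cv2.resize(im[150:290,180:480],None,fx=2.66,fy=2.66,interpolation=cv2.INTER_CUBIC))
S=np.load("side.npy");C=np.load("scene.npy")
f=lambda W,u,v:np.round(np.nanmedian(W[v-1:v+2,u-1:u+2].reshape(-1,3),0),3)
for u,v in[(278,203),(246,190),(308,221),(205,203),(373,237),(435,250),(404,225)]:print("side",u,v,f(S,u,v))
for u,v in[(303,188),(332,248),(365,292),(370,268)]:print("scene",u,v,f(C,u,v))
def spine(W):
    m=(W[...,2]>.045)&(W[...,2]<.063)&(W[...,0]>.4)&(W[...,0]<.9)&(W[...,1]<.2)&(W[...,1]>-.35)
    n,l,st,_=cv2.connectedComponentsWithStats(m.astype(np.uint8))
    for i in range(1,n):
        if st[i,4]>20:
            p=W[l==i]; r=cv2.minAreaRect(p[:,:2].astype(np.float32)*1000); print(st[i],r,np.median(p,0))
spine(S);print();spine(C)
```

```text
side 278 203 [0.492 0.117 0.007]
side 246 190 [0.517 0.217 0.001]
side 308 221 [0.453 0.022 0.01 ]
side 205 203 [0.446 0.309 0.011]
side 373 237 [ 0.417 -0.153  0.059]
side 435 250 [ 0.414 -0.304  0.063]
side 404 225 [ 0.5   -0.228  0.007]
scene 303 188 [0.492 0.123 0.008]
scene 332 248 [ 0.435 -0.162  0.041]
scene 365 292 [ 0.43  -0.316  0.056]
scene 370 268 [ 0.501 -0.231  0.009]
[436 108  28  10 127] ((890.6973266601562, -310.0589294433594), (79.6796875, 14.080875396728516), 86.42496490478516) [ 0.88963871 -0.31058876  0.05346724]
[370 219  10  26 191] ((438.387939453125, -153.30105590820312), (65.45170593261719, 22.589086532592773), 10.211206436157227) [ 0.43239594 -0.15299768  0.05677793]
[428 233  20  25 204] ((435.3619079589844, -310.97454833984375), (21.90143585205078, 65.04976654052734), 69.13871002197266) [ 0.4315378  -0.31003258  0.05685621]

[508 214  27  23 178] ((890.091064453125, -308.6347961425781), (82.65623474121094, 8.303483963012695), 87.33683776855469) [ 0.89011848 -0.31116314  0.05327344]
[319 233  26  18 227] ((439.7877502441406, -151.60153198242188), (63.894901275634766, 24.172569274902344), 12.381521224975586) [ 0.43776312 -0.15639165  0.05640051]
[350 283  32  14 313] ((436.40765380859375, -309.2781982421875), (23.664661407470703, 63.79265594482422), 68.96101379394531) [ 0.43324726 -0.31280039  0.05709187]
```

View pics/sc.png

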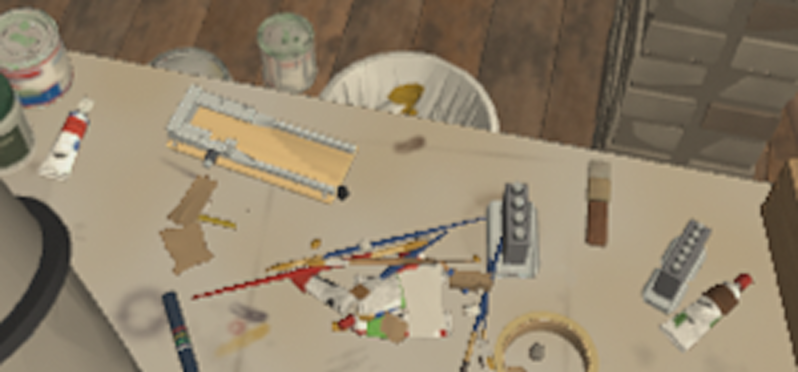

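The wide-footed rail with four thick shanks is the near one, at y ≈ -0.153. The six-shank narrow rail is at about (0.436, -0.310), long axis at -21°. The dock stop is at crop (185,110), its mouth at (345,175), and the plunger at (210,155) faces the robot. I'll look at the dock and then the rail with the wrist camera.

```bash
cat >> h.py <<'E'
from scipy.spatial.transform import Rotation as Ro
def down(yaw):  # tool y along yaw (rad), z down
    y=np.array([np.cos(yaw),np.sin(yaw),0]); z=np.array([0,0,-1.]); x=np.cross(y,z)
    q=Ro.from_matrix(np.stack([x,y,z],1)).as_quat(); return np.array([q[3],*q[:3]])
E
python3 - <<'E'
from h import *
for n in("side","scene"):
    W=np.load(n+".npy"); m=(W[...,2]>.012)&(W[...,2]<.035)&(W[...,0]>.4)&(W[...,0]<.58)&(W[...,1]>0)&(W[...,1]<.26)
    print(cv2.minAreaRect(W[m][:,:2].astype(np.float32)*1000))
for a in (15,-165): print("dock",a,kin.inverse_kinematics(np.array([.49,.12,.35]),down(np.radians(a))))
for a in (69,-111): print("rail",a,kin.inverse_kinematics(np.array([.436,-.31,.30]),down(np.radians(a))))
c=calibration("wrist");R=cv2.Rodrigues(np.array(c["rvec"]))[0];s=env.get_state();q=s["orientation"]
T=Ro.from_quat([*q[1:],q[0]]).as_matrix()
print("cam in tool",T.T@(-R.T@np.array(c["tvec"]).ravel()-s["tcp_pos"]), "camera axis in tool",T.T@R.T[:,2],c["fx"])
E
```

```text
((456.1950378417969, 116.66705322265625), (188.1166534423828, 124.47036743164062), 81.94963073730469)
((456.031494140625, 117.65751647949219), (194.23989868164062, 123.53402709960938), 81.78789520263672)
dock 15 [-0.75605345  0.14795194  0.44194996  1.92347035 -0.07134852  1.08525973
 -0.02319481]
dock -165 [-1.4024565   0.34611917  1.31374809  1.95057427 -0.37169314  1.1275984
 -2.81830602]
rail 69 [-0.38761501  0.47992944  1.19803662  1.94386505 -0.51224127  1.0702741
  2.23580774]
rail -111 [-0.28331355  0.37917978  1.00504641  1.93983243 -0.37457327  1.02375944
 -1.04771606]
cam in tool [ 0.07180544 -0.00025132 -0.07026957] camera axis in tool [-2.80481928e-01 -4.95217604e-04  9.59859179e-01] 342.9282517606835
```

Run:
```python
from h import *
env.reach(np.array([.48,.165,.33]),down(np.radians(-8)))
im,W=cloud("wrist");cv2.imwrite("pics/wd.png",im);np.save("wd.npy",W);print(env.get_state()["time"],env.get_state()["tcp_pos"])
x,y=np.array([.436,-.311])
a=np.radians(-111);tx=np.array([-np.sin(a),np.cos(a)])  # tool x = y cross z
tx=np.array([-np.sin(a),np.cos(a)])
env.reach(np.array([x+.02*tx[0],y+.02*tx[1],.28]),down(a))
im,W=cloud("wrist");cv2.imwrite("pics/wr.png",im);np.save("wr.npy",W);print(env.get_state()["time"])
```

```text
1.8833 [0.47985083 0.16670099 0.32985048]
3.7083
```

View pics/wd.png

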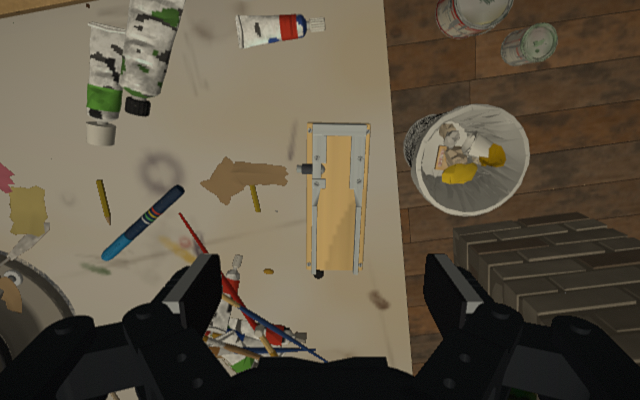

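View pics/wr.png

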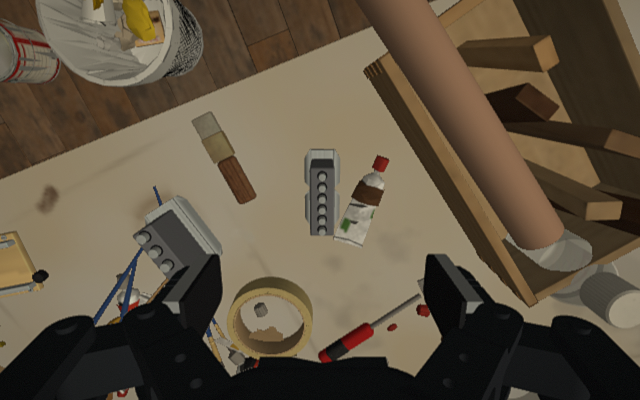

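Wrist view of the dock: stop at (338,130), plunger ball at (318,168), mouth at (338,270), open end toward the image bottom. Wrist view of the rail: the narrow rail is confirmed at (320,192) with its notch, and a paint tube lies close by at (362,205). Now for exact numbers.

Run:
```python
from h import *
def rect(m,W,lab):
    n,l,st,_=cv2.connectedComponentsWithStats(m.astype(np.uint8))
    i=1+np.argmax(st[1:,4]); p=W[l==i]; print(lab,st[i],cv2.minAreaRect(p[:,:2].astype(np.float32)*1000),np.percentile(p[:,2],[2,50,98]))
W=np.load("wr.npy"); w=np.zeros(W.shape[:2],bool); w[130:250,285:350]=1
rect(w&(W[...,2]>.045)&(W[...,2]<.075),W,"spine")
rect(w&(W[...,2]>.006)&(W[...,2]<.075)&(np.indices(w.shape)[1]<341),W,"whole")
print("tube z",np.nanmax(W[185:240,345:385,2]), W[205,362])
W=np.load("wd.npy"); im=cv2.imread("pics/wd.png"); w=np.zeros(W.shape[:2],bool); w[110:285,290:380]=1
for lo,hi in((.0055,.04),(.013,.04),(.021,.028),(.028,.034)): rect(w&(W[...,2]>lo)&(W[...,2]<hi),W,(lo,hi))
# inner edges of guides/lips per row : points above bed
c=calibration("wrist")
for v in range(120,280,8):
    r=W[v]; hi=[u for u in range(290,380) if r[u,2]>.0125]; bed=[u for u in range(300,375) if .003<r[u,2]<.0115 and min(hi,default=0)<u<max(hi,default=0)]
    if hi and bed: print(v,hi[0],hi[-1],"bed",bed[0],bed[-1],np.round(r[bed[0]-1],4),np.round(r[bed[-1]+1],4))
```

```text
spine [ 310  164   25   71 1709] ((437.9064025878906, -309.8009338378906), (21.557950973510742, 63.380401611328125), 68.80986022949219) [0.05305162 0.05827479 0.06693555]
whole [ 304  149   36   86 2717] ((437.757568359375, -309.552490234375), (35.73401641845703, 79.61619567871094), 69.47486877441406) [0.00880543 0.05750062 0.06666563]
tube z 0.023536330554135492 [ 0.40756689 -0.34214427  0.01495373]
(0.0055, 0.04) [ 297  122   74  157 9024] ((482.97882080078125, 112.40650939941406), (195.01260375976562, 82.156982421875), 81.1339340209961) [0.00665187 0.0088315  0.03052776]
(0.013, 0.04) [ 297  122   70  152 3207] ((480.6173095703125, 118.34822082519531), (183.928955078125, 75.33272552490234), 81.34857177734375) [0.01626108 0.02460592 0.0310597 ]
(0.021, 0.028) [349 136  17  53 751] ((517.47021484375, 162.6587677001953), (59.011356353759766, 15.805679321289062), 81.25529479980469) [0.02303169 0.0252127  0.02710013]
(0.028, 0.034) [312 123  55  13 617] ((501.9425048828125, 201.91212463378906), (12.044325828552246, 57.71226119995117), 81.06690979003906) [0.0285389  0.03014853 0.0316673
[... 565 characters left out ...]
0 312 361 bed 318 354 [0.4669 0.1239 0.0185] [0.511  0.1164 0.0137]
208 312 360 bed 317 355 [0.4644 0.1146 0.0191] [0.5109 0.1076 0.0173]
216 312 360 bed 317 355 [0.463  0.1044 0.018 ] [0.5097 0.0981 0.0184]
224 312 360 bed 317 354 [0.4615 0.094  0.0167] [0.5076 0.0874 0.016 ]
232 312 359 bed 317 354 [0.4602 0.0847 0.019 ] [0.5064 0.0775 0.0168]
240 312 359 bed 317 353 [0.4587 0.0745 0.019 ] [0.5042 0.0658 0.0133]
248 312 358 bed 317 353 [0.457  0.0629 0.0163] [0.5029 0.0572 0.0176]
256 312 358 bed 317 353 [0.4553 0.0509 0.0135] [0.5016 0.0475 0.0195]
264 311 357 bed 316 352 [0.4529 0.0424 0.0176] [0.4993 0.0351 0.0159]
272 311 357 bed 316 323 [0.4514 0.032  0.0185] [ 0.4612  0.0204 -0.    ]
```

```bash
cat >> h.py <<'E'
DY=np.radians(81.15); E=np.array([np.cos(DY),np.sin(DY)]); N=np.array([-E[1],E[0]]); O=np.array([.4894,.1219])
def dk(x,y,z): return np.array([*(O+x*E+y*N),z])
def rep(l=""):
    s=env.get_state(); p=s["tcp_pos"][:2]-O; f=s["force"]
    print(l,"t",round(s["time"],2),"dock x,y",np.round([p@E*1e3,p@N*1e3],1),"z",round(s["tcp_pos"][2],4),"F dock",np.round([f[:2]@E,f[:2]@N,f[2]],1),"open",round(s["opening"],4),"gf",round(s["gripper_force"],1))
E
python3 - <<'E'
from h import *
a=np.radians(-110.9); x,y=.4378,-.3097
env.grip(.055,100)
env.reach(np.array([x,y,.19]),down(a))
print(env.movel(np.array([x,y,.099]),.12,stop_force=10)); rep("down")
env.grip(0.,100); rep("grip")
env.movel(np.array([x,y,.22]),.15); rep("up")
env.reach(dk(-47,0,.20)*[1,1,1] if 0 else dk(-.047,0,.20),down(DY-np.pi/2)); rep("over dock")
im,W=cloud("wrist");cv2.imwrite("pics/held.png",im)
E
```

```text
False
down t 5.48 dock x,y [-434.8  -15.8] z 0.0997 F dock [-0.  -0.1  0.1] open 0.0545 gf 0.0
grip t 5.88 dock x,y [-434.5  -15.8] z 0.0998 F dock [1.9 0.2 6. ] open 0.0204 gf 97.9
up t 6.84 dock x,y [-433.9  -15. ] z 0.2192 F dock [ 0.2  0.5 -1.2] open 0.0209 gf 97.7
over dock t 8.28 dock x,y [-48.4  -0.4] z 0.2001 F dock [-0.8  0.2 -2.7] open 0.0205 gf 97.7
```

View pics/held.png

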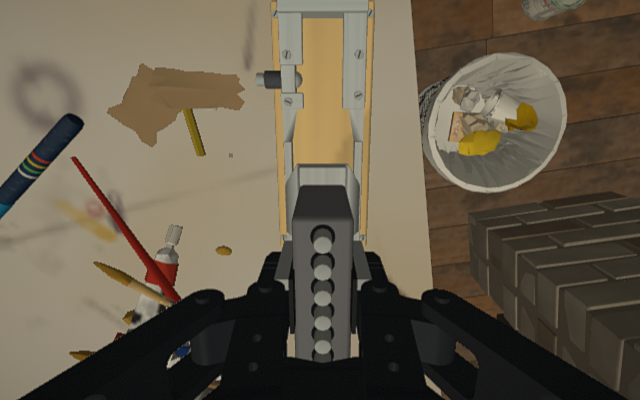

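The rail is held straight, its nose at (322,170), and lines up with the channel centre at about (323,100). I'll lower it now.

Run:
```python
from h import *
env.movel(dk(-.047,0,.118),.12,rot=down(DY-np.pi/2)); rep("near")
print(env.movel(dk(-.047,0,.105),.03,stop_force=4)); rep("laid")
z=env.get_state()["tcp_pos"][2]
for x in(-.03,-.015,-.005):
    print(env.movel(dk(x,0,z),.05,stop_force=15)); rep("slide")
cv2.imwrite("pics/entry.png",camera("wrist")[0])
```

```text
near t 9.17 dock x,y [-47.2  -0.5] z 0.1184 F dock [ 0.   0.1 -2.3] open 0.0207 gf 97.7
True
laid t 9.57 dock x,y [-46.7  -0.3] z 0.1077 F dock [-0.8  0.4  9.7] open 0.0205 gf 99.1
False
slide t 10.05 dock x,y [-28.7  -0.3] z 0.1078 F dock [2.  0.4 1.7] open 0.0209 gf 98.4
False
slide t 10.5 dock x,y [-14.2  -0.1] z 0.1078 F dock [ 1.3 -0.2  3.2] open 0.0209 gf 98.6
False
slide t 10.85 dock x,y [-4.3 -0.1] z 0.1078 F dock [-1.1  0.   3.5] open 0.0209 gf 98.8
```

View pics/entry.png

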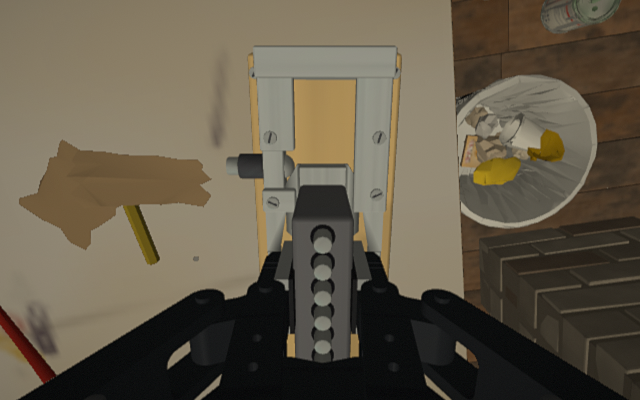

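The nose, at (325,170), is under the lips, centred and just reaching the ball at (288,168). Side forces are nil, so I'll push on.

Run:
```python
from h import *
z=env.get_state()["tcp_pos"][2]
for x in(.003,.011,.019,.026,.031,.033,.035,.037,.039):
    r=env.movel(dk(x,0,z),.03,stop_force=25); rep(f"{x} {r}")
    if r: break
```

```text
0.003 False t 11.32 dock x,y [ 3.3 -1.2] z 0.1079 F dock [-0.9 -5.5 -2. ] open 0.0204 gf 98.2
0.011 False t 11.73 dock x,y [12.  -1.6] z 0.1081 F dock [ 0.1 -5.9 -1.8] open 0.0207 gf 98.1
0.019 False t 12.15 dock x,y [20.1 -1.6] z 0.1081 F dock [ 0.8 -5.9 -3. ] open 0.0207 gf 98.2
0.026 False t 12.53 dock x,y [27.3 -0.9] z 0.108 F dock [ 2.8 -6.2 -2.4] open 0.021 gf 98.6
0.031 False t 12.85 dock x,y [32.4 -0.5] z 0.1079 F dock [ 3.9 -4.1 -2.8] open 0.0206 gf 99.0
0.033 False t 13.1 dock x,y [34.1 -0. ] z 0.1078 F dock [ 4.2 -4.1 -2.1] open 0.0205 gf 98.9
0.035 False t 13.35 dock x,y [34.8  0. ] z 0.1078 F dock [ 0.7 -3.2  0.1] open 0.0207 gf 99.3
0.037 False t 13.6 dock x,y [35.6  0. ] z 0.1078 F dock [-3.7 -2.8  3.6] open 0.0209 gf 99.6
0.039 False t 13.85 dock x,y [35.9 -0. ] z 0.1079 F dock [-8.9 -2.2  6.8] open 0.0205 gf 100.3
```

The force rises against the stop at x ≈ 35.5 mm, so the rail is home. I'll release, rise and look.

Run:
```python
from h import *
s=env.get_state()["tcp_pos"]
env.grip(.055); rep("open")
p=env.get_state()["tcp_pos"]
env.movel(np.array([p[0],p[1],.24]),.12); env.movel(dk(.055,0,.32),.2); rep("up")
im,W=cloud("wrist"); 
w=(W[...,2]>.057)&(W[...,2]<.08)&(abs(W[...,0]-.49)<.08)&(abs(W[...,1]-.15)<.09)
r=cv2.minAreaRect(W[w][:,:2].astype(np.float32)*1000); p=np.array(r[0])/1e3-O; print(r,"rail dock xy mm",p@E*1e3,p@N*1e3)
w=(W[...,2]>.028)&(W[...,2]<.034)&(abs(W[...,0]-.5019)<.04)&(abs(W[...,1]-.2019)<.02)
r=cv2.minAreaRect(W[w][:,:2].astype(np.float32)*1000);p=np.array(r[0])/1e3-O; print("stop",r[1],p@E*1e3,p@N*1e3)
cv2.imwrite("pics/end.png",cv2.resize(im[60:300,220:480],None,fx=2.4,fy=2.4))
```

```text
open t 14.28 dock x,y [39.5  0.5] z 0.1076 F dock [0.5 0.6 0.2] open 0.055 gf 0.0
up t 16.08 dock x,y [54.9  0.5] z 0.3192 F dock [-0.7 -0.8 -0.3] open 0.0549 gf 0.0
((493.91986083984375, 156.78805541992188), (64.03113555908203, 21.79044532775879), 81.64049530029297) rail dock xy mm 35.168067989052375 0.9014138408545338
stop (20.473852157592773, 57.436561584472656) 76.73039098412828 -0.5569272237409655
```

View pics/end.png

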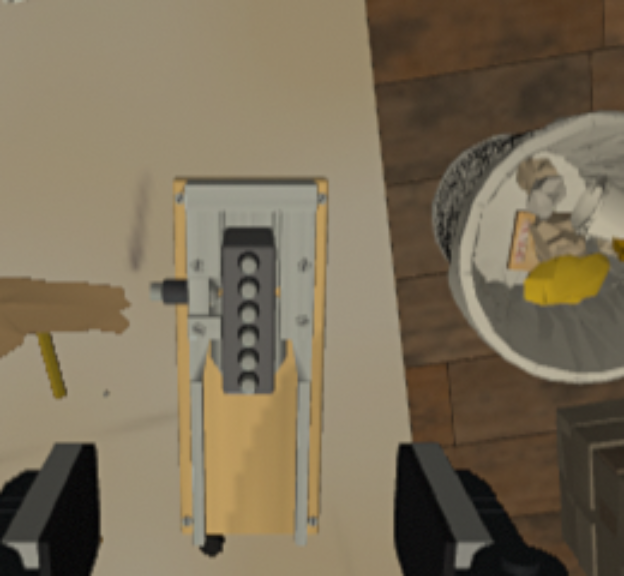

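The rail is home: it measures 35.2 mm along the dock against the specified 35. In the picture its foot is up against the stop at (248,210), with the ball at (215,292) level with its middle, and the gripper is clear.

```bash
python3 -c "
from cell import job
print(job.job_done())"
```

```text
the job is handed in; nothing more can be done
None
```

The narrow rail is home against the dock's end stop, measured at 35.2 mm (target 35), with the push force dropping at the notch as it would if the ball clicked in; I let go of it, did not touch the wide rail, brush or tube, and handed the job in at about 16 s.

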